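# Close the spare-key box with its thin cover

## Robot

A 7-joint arm with a two-finger parallel gripper is mounted at the origin on the work surface. World frame = base frame: x ahead of the robot, y to its left, z up, the work surface at z = 0. Lengths are in m, angles in rad, forces in N, time in s.
With the tool pointing down it reaches from about 0.4 to 0.875 m from the base axis. Payload 19.3 kg.
Tool frame: the origin (TCP) lies midway between the tips of the shut fingers; the grasp point (between the pads) lies bot.grip_point_offset behind it (bot.grip_point_offset is the distance from the TCP to the grasp point, in m); z points along the fingers, y is the direction in which the jaws open and shut (so a half turn about z gives the same grasp; the last joint's range is limited). The gripper opens to 85 mm and grips with 20 to 120 N. Pads are 22 mm wide; open, the fingers measure 114 mm over their backs; the gripper's body (76 mm by 85 mm) begins 54 mm behind the grasp point. The pads swing forward as they close: fully open they stand 13 mm farther back than shut.
Start: joints at [-1.222, 0.521, -0.036, 1.599, 0.021, 1.021, -0.113], TCP at [0.254, 0.571, 0.231] pointing down, gripper open.
Joint ranges: [-2.91, 2.91], [-0.3, 2.13], [-1.5, 1.42], [0.17, 2.43], [-1.26, 4.41], [0.16, 1.93], [-2.52, 2.52]. Speed limits (rad/s): [1.89, 1.89, 2.39, 2.39, 3.01, 3.01, 3.01].

## Interface

Orientations are given as [roll, pitch, yaw] about the fixed x, y, z axes, in that order (R = Rz(yaw) Ry(pitch) Rx(roll)).
In Python, from workcell import bot gives the robot as it stands.
- The arm moves only by the tool servo_tool, never from a script. Its argument "rows" is a list that holds one entry, the list of rows, each a list of 6 numbers: the shift along the tool's x, y, z in cm, then the turn, a rotation vector about the tool's x, y, z in degrees. A call has 1 to 5 rows; each row shifts and turns the commanded pose from where the row before left it, along the tool's axes as they then stand; what a row does not reach is not made up. A row lasts 1/8 s, in which the tool goes at most 62.5 mm and 10.7 degrees, less where a joint would pass 70% of its speed; a pose out of reach is approached as far as the arm can. A call is refused whole if a number of a shift passes 6.25 or a number of a turn 10.7, either way. A call with a gripper value outside its range is refused whole. "grip" is the opening, from -1 (shut) to 1 (fully open), so that 0 is half open, set as the call begins (left out, the last holds). The fingers move at their own pace and stop on an object; "squeeze" is the grip in N (left out, the last holds). Time passes only in rows, so rows that do not move let the fingers close. It gives the time, the measured TCP pose, the force and the opening at its end, in the units of the state.
- bot.observe(): the state, without advancing time (a new reading comes with each control period).
- bot.grab_frame(name): name is "scene" or "top"; returns a dict with "image" (420x560x3 uint8, red, green, blue), "K" (3x3 intrinsics, pixels), "dist" ([k1, k2, p1, p2, k3] as OpenCV has them; the pictures are not rectified), "R" (3x3) and "t" (3): a world point X has camera coordinates R X + t. Camera axes: x right, y down, z forward; pixel columns grow to the right and rows downward; lengths in m; the calibration is good to about 2 mm. A picture is of the moment at which its call begins. There is no depth.
- bot.job_done(): hands the job in, once; it reports no verdict.
The state is a dict: "clock": time; "qpos": joint angles; "qd": joint speeds; "joint_efforts": joint torques, N m; "position": TCP position; "tool_rot": TCP orientation; "force": force on the tool from outside, world axes, zero at the start; "moment": the same for the moment, N m; "grip_width": finger opening in m.
Only numpy, scipy, OpenCV 4.12 (cv2) and the standard library are available. Lean on these libraries where they do the work, as an engineer would, in place of code of your own. Each camera call takes 0.05 s, during which the arm holds its last target.

## Task

The thin green cover of the spare-key box lies flat on the oak shelf: slide it out over the shelf's front edge until roughly a third or more of it overhangs, so that you can grip it. Hook its two tabs into the slots of the box's white upright, then press the other end down until the red latch snaps over it, so that the cover lies flat and locked on the box. Leave the other things where they are.

Things in the scene. Friction and masses are not known exactly. Their poses are not given: they have to be found in the camera images.
- shelf_edge (a point): middle of the front top edge of the fixed oak shelf (220 mm deep, 540 wide, top 120 above the table). x points into the shelf, away from the robot, y left along the edge, z up. Nothing stands in front of the edge; the closed drawer below, with its pull, stays behind the edge
- cover_mid (a point): centre (half-way up) of the loose green steel cover plate, 150 long (x) x 60 wide (y) x 3 mm thick, about 0.16 kg; mass and friction vary. x points to the end with two tabs, z is its normal. It starts flat on the shelf, too thin to grip there; overhanging the edge, it can be gripped from above by its long sides (60 mm apart). It tips off if its centre passes the edge
- cover_near (a point): middle of the cover's plain end (75 mm to -x from its centre), half-way up its thickness; axes as the cover's. Fingertips pressed on the cover with about 6 to 15 N drag it along the smooth shelf; with less they tend to slip on it
- cover_tabs (a point): point midway between the tips of the cover's two bare-steel tabs, 86 mm to +x from its centre, half-way up. Each tab is 10 mm wide, 3 mm thick and stands 11 mm out of the plate's end; tab centres lie 17 mm either side of the middle
- seat (a point): centre of the rim of the fixed, open-topped green spare-key box, where the underside's centre of the closed cover comes to lie. The box is 150 mm long (x), only 44 wide (y), so the cover stands out 8 mm either side; the rim is 50 mm above the table. x points along the box to the white slotted upright at its far end, z up
- slots (a point): point midway between the two slots of the white upright, on its inner face, at rim height: 76 mm to +x from the seat; axes as the seat's. The upright is 6 mm thick, its top 22 mm above the rim. The slots go right through, are 16 mm wide, centred 17 mm either side of the middle, and open from 1 mm below to 9 mm above the rim. The plate's end goes to within 2 mm of the upright
- latch_lip (a point): tip of the red spring latch's lip at the box's near end, 72 mm to -x from the seat and 4 mm above the rim; axes as the seat's. Above it the nose slopes back to 16 mm over the rim, so the tabs must enter with the plain end held about 17 to 20 mm higher than the tabs; let go, that end rests on the nose. Press it down 20 to 30 mm from its end: about 4 to 15 N
- latch (a joint): how far the red latch is pushed back (to -x), m: 0 sprung forward, its lip 3 mm over the closed cover's plain end and 1 mm above its top face; at most 0.009. The descending cover itself pushes it back; it springs forward again when the cover is fully down
- dish: white ceramic dish, 90 mm across, 30 mm high; origin at the middle of its underside. Stands on the oak shelf; leave it alone
- keys: steel ring of three house keys, about 110 mm long, 8 mm high; origin at the middle of its underside. Stands on the oak shelf; leave it alone
- case: black plastic sunglasses case, 150 x 58 mm, 40 mm high; origin at the middle of its underside. Stands on the oak shelf; leave it alone
- torch: small aluminium torch, 105 mm long, 30 mm thick; origin at the middle of its underside. Stands on the oak shelf; leave it alone
- brush: hand brush with a wooden handle, lying on the table, about 200 mm long; origin under it; leave it alone
- mug: blue mug on the table, 80 mm across, 90 mm high; origin at the middle of its underside; leave it alone
Mind the look-alikes: they are no part of the job. Of the things that look like the part that bears seat, the middle-sized one is meant. There is more than one size of the part that bears cover_mid; the job needs the larger.

How it is judged:
By the outcome, as a careful person would: the job done as asked, in the order asked, and still so for the second after the job is handed in, with the robot touching nothing.
It also fails if it takes over 64 s, if anything falls off the work surface, if the arm or the gripper's body presses on something with over 40 N, if the wrist force passes 120 N, or if a joint passes its speed limit or range.

## Working session

There is one attempt and no reset: what is moved stays moved. The work goes in short steps, Python scripts to look and compute and a tool call to move; the robot and the scene stay as the last step left them, time stands still between calls to the robot, and variables do not carry over. Pictures are saved under pics/ and viewed, and the job is handed in when it is done.

Besides the shell and the picture viewer there is one more tool, called after "Request:" by a JSON object that holds its "method" and its "body", one argument or row to a line. servo_tool: Moves the arm, as the interface text tells. Its arguments: {"type":"object","properties":{"rows":{"type":"array"},"grip":{"type":"number"},"squeeze":{"type":"number"}},"required":["rows"]}

```bash
ls; mkdir -p pics; python3 - <<'E'
from workcell import bot
import cv2
s=bot.observe()
for k,v in s.items(): print(k,v)
print(bot.grip_point_offset)
for n in("scene","top"):
    f=bot.grab_frame(n); cv2.imwrite(f"pics/{n}0.png",f["image"][:,:,::-1]); print(n,f["K"],f["dist"],f["R"],f["t"])
    import pickle; pickle.dump(f,open(f"{n}0.pkl","wb"))
E
```

```text
pics
clock 0.0
qpos [-1.22221005  0.52202772 -0.03633291  1.60000272  0.02118872  1.02107612
 -0.1128143 ]
qd [-2.28741650e-03  3.15894163e-04 -1.95585804e-03 -1.45485645e-05
  7.08512691e-05  1.56067162e-03 -5.64559972e-04]
joint_efforts [ 1.77757111e-04 -9.27118635e+01  1.97966002e+00 -3.69925010e+01
  1.76648487e-02  8.18653585e-03 -7.06941364e-05]
position [0.25404989 0.57067416 0.23071901]
tool_rot [-3.14046527e+00  6.74734130e-05  2.72278092e+00]
force [-0.34468088  0.51668418 -0.67892725]
moment [-0.01644403  0.02341568 -0.03207278]
grip_width 0.08521572685869537
0.0187
scene [[437.17511614   0.         278.1958438 ]
 [  0.         437.17511614 208.4021148 ]
 [  0.           0.           1.        ]] [-0.11774536  0.          0.          0.          0.        ] [[ 0.63249939  0.77453171  0.00671987]
 [ 0.66568507 -0.53913654 -0.51594106]
 [-0.39598979  0.33080572 -0.85659773]] [-0.2926344  -0.26970461  1.71340544]
top [[438.53533196   0.         272.78654281]
 [  0.         438.53533196 218.35763709]
 [  0.           0.           1.        ]] [0.00287797 0.         0.         0.         0.        ] [[ 0.00725989 -0.99963266 -0.02611212]
 [-0.98142425 -0.0021165  -0.1918384 ]
 [ 0.19171266  0.0270198  -0.98107909]] [0.02874567 0.47818012 1.15987596]
```

View pics/scene0.png

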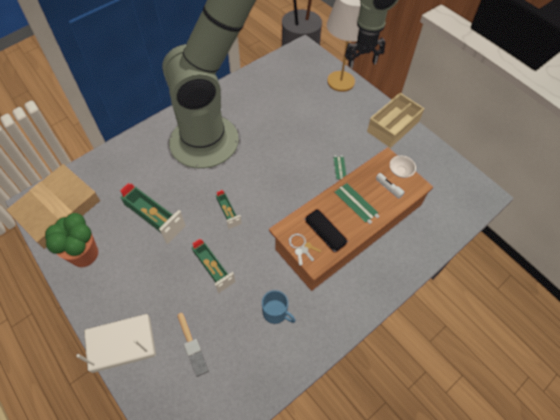

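View pics/top0.png

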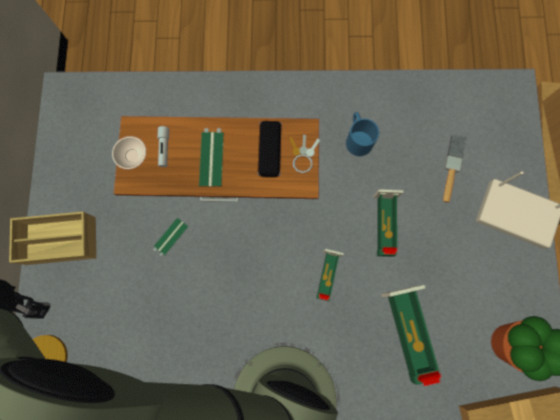

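```bash
cat > h.py <<'E'
import numpy as np,cv2,pickle
def load(n): return pickle.load(open(n+".pkl","rb"))
def grab(n,name):
    from workcell import bot
    f=bot.grab_frame(n); pickle.dump(f,open(name+".pkl","wb")); cv2.imwrite(f"pics/{name}.png",f["image"][:,:,::-1]); return f
def ray(f,p):
    u=cv2.undistortPoints(np.array(p,float).reshape(-1,1,2),f["K"],np.array(f["dist"])).reshape(-1,2)
    d=np.c_[u,np.ones(len(u))]@f["R"]; c=-f["R"].T@f["t"]; return c,d
def plane(f,p,z):
    c,d=ray(f,p); return c+d*((z-c[2])/d[:,2])[:,None]
def proj(f,X):
    return cv2.projectPoints(np.array(X,float).reshape(-1,1,3),cv2.Rodrigues(f["R"])[0],f["t"],f["K"],np.array(f["dist"]))[0].reshape(-1,2)
def green(f):
    h=cv2.cvtColor(f["image"],cv2.COLOR_RGB2HSV); return cv2.inRange(h,(60,110,30),(90,255,255))
def crop(f,x0,y0,x1,y1,k,name):
    im=cv2.resize(f["image"][y0:y1,x0:x1,::-1],None,fx=k,fy=k,interpolation=cv2.INTER_CUBIC); cv2.imwrite(f"pics/{name}.png",im)
E
python3 - <<'E'
from h import *
t=load("top0"); s=load("scene0")
for n,f in(("top",t),("scene",s)):
    m=green(f); c,_=cv2.findContours(m,0,2)
    for k in c:
        if cv2.contourArea(k)<40: continue
        b=cv2.minAreaRect(k); P=cv2.boxPoints(b); print(n,np.round(b[0],1),np.round(b[1],1),round(b[2],1))
        print("  z.123",np.round(plane(f,P,.123)[:,:2],4).tolist()," z.05",np.round(plane(f,P,.05)[:,:2],4).tolist())
a=t["image"]
crop(t,100,100,330,210,3.4,"tc1"); crop(t,300,170,450,390,2.6,"tc2")
crop(s,260,140,440,290,4,"sc1"); crop(s,110,170,250,300,5,"sc2")
E
```

```text
top [414.4 337.5] [90.2 28. ] 74.9
  z.123 [[0.2644, -0.2597], [0.2827, -0.327], [0.0783, -0.371], [0.0611, -0.3062]]  z.05 [[0.2656, -0.2767], [0.285, -0.3484], [0.0672, -0.3953], [0.0488, -0.3263]]
top [325.2 286.6] [11.2 11.8] 11.3
  z.123 [[0.2786, -0.0862], [0.3071, -0.0923], [0.3018, -0.1195], [0.2734, -0.1133]]  z.05 [[0.2807, -0.0918], [0.3111, -0.0983], [0.3054, -0.1273], [0.2752, -0.1206]]
top [329.2 267.7] [11.2 24.7] 12.5
  z.123 [[0.31, -0.093], [0.3706, -0.1073], [0.3646, -0.1346], [0.3042, -0.12]]  z.05 [[0.3142, -0.099], [0.3788, -0.1143], [0.3724, -0.1434], [0.308, -0.1278]]
top [173.8 238.4] [ 4.5 35. ] 39.6
  z.123 [[0.3789, 0.3141], [0.449, 0.2601], [0.4415, 0.2507], [0.3716, 0.3047]]  z.05 [[0.3876, 0.3349], [0.4624, 0.2774], [0.4543, 0.2674], [0.3798, 0.3249]]
top [167.4 233. ] [ 4.2 35. ] 39.3
  z.123 [[0.3925, 0.3308], [0.4632, 0.2772], [0.4563, 0.2685], [0.3858, 0.3221]]  z.05 [[0.4021, 0.3527], [0.4775, 0.2956], [0.4702, 0.2863], [0.3949, 0.3434]]
top [387.4 225.5] [17.9 57.3] 1.1
  z.123 [[0.3723, -0.2365], [0.5207, -0.2451], [0.5198, -0.2908], [0.3716, -0.2812]]  z.05 [[0.3806, -0.252], [0.5388, -0.2611], [0.5378, -0.3099], [0.3798, -0.2996]]
top [217.2 159. ] [ 7.5 50.3] 2.2
  z.123 [[0.5547, 0.1877], [0.6942, 0.1872], [0.6933, 0.1671], [0.5539, 0.1681]]  z.05 [[0.575, 0.2002], [0.7237, 0.1996], [0.7228, 0.1782], [0.5741, 0.1792]]
top [204.6 158.5] [ 7.3 51.4] 2.7
  z.123 [[0.5547, 0.2214], [0.6974, 0.2204], [0.6963, 0.2006], [0.5537, 0.202]]  z.05 [[0.575, 0.2361], [0.7271, 0.235], [0.7259, 0.2139], [0.5739, 0.2155]]
```

View pics/tc1.png

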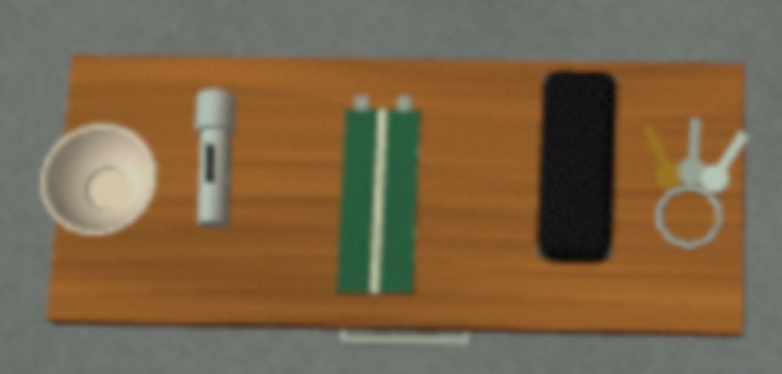

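View pics/tc2.png

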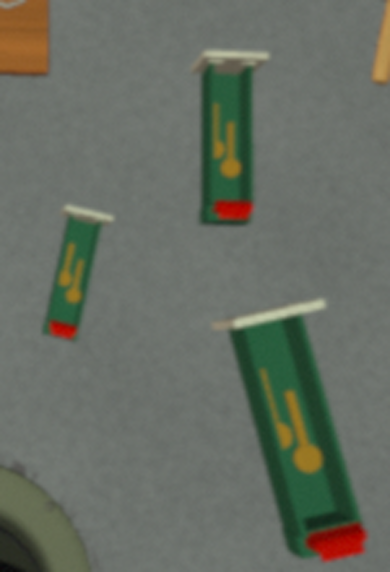

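View pics/sc1.png

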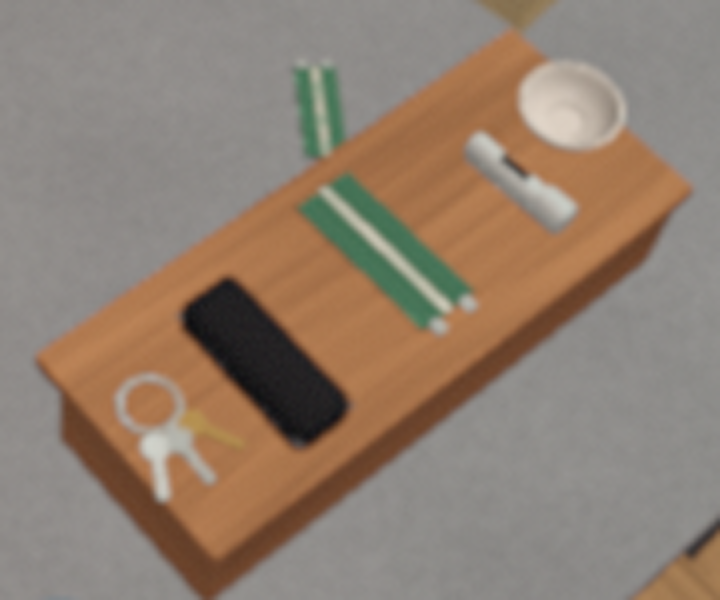

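View pics/sc2.png

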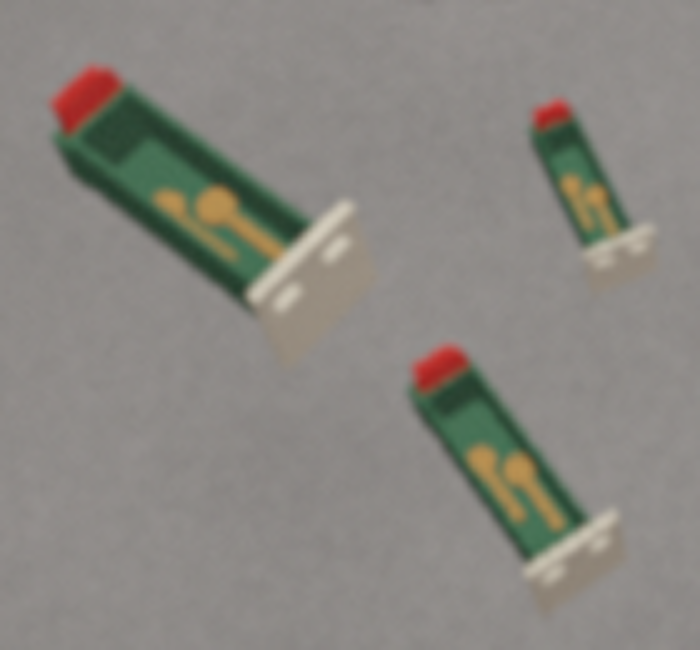

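```bash
python3 - <<'E'
from h import *
t=load("top0"); s=load("scene0")
for f in(t,s): print(np.round(-f["R"].T@f["t"],3))
crop(t,365,180,415,262,7,"b1"); crop(s,182,230,245,295,9,"b2"); crop(t,190,120,235,205,7,"c1"); crop(s,325,175,385,230,10,"c2")
P=lambda x:(100+np.array(x)/3.4-.0).tolist()
e=plane(t,[P((48,322)),P((743,333))],.12); print("edge top",e)
e2=plane(s,[(260+40/4,140+360/4),(260+512/4,140+30/4)],.12); print("edge scene",e2)
cc=plane(t,[P(p) for p in[(346,110),(420,111),(413,293),(338,292)]],.123); print(cc,cc.mean(0))
E
```

```text
[ 0.247 -0.002  1.23 ]
[ 1.043 -0.486  1.331]
edge top [[ 0.52626444  0.44737897  0.12      ]
 [ 0.51799806 -0.08946646  0.12      ]]
edge scene [[ 0.52863909 -0.08814084  0.12      ]
 [ 0.53372251  0.44774141  0.12      ]]
[[0.69827785 0.22160066 0.123     ]
 [0.69725319 0.16287029 0.123     ]
 [0.54873049 0.16400312 0.123     ]
 [0.54951646 0.22209445 0.123     ]] [0.6234445  0.19264213 0.123     ]
```

View pics/b1.png

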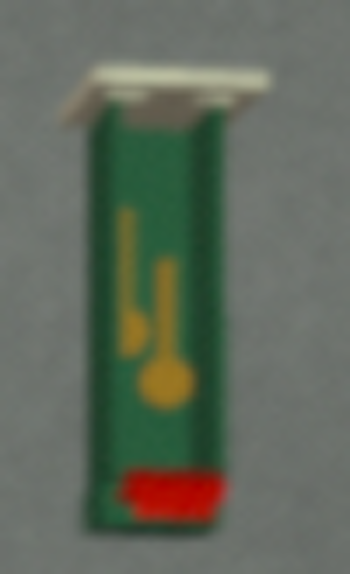

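View pics/b2.png

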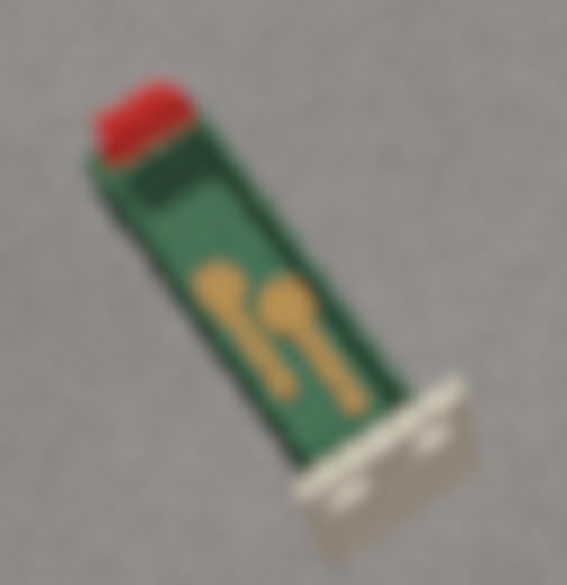

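View pics/c2.png

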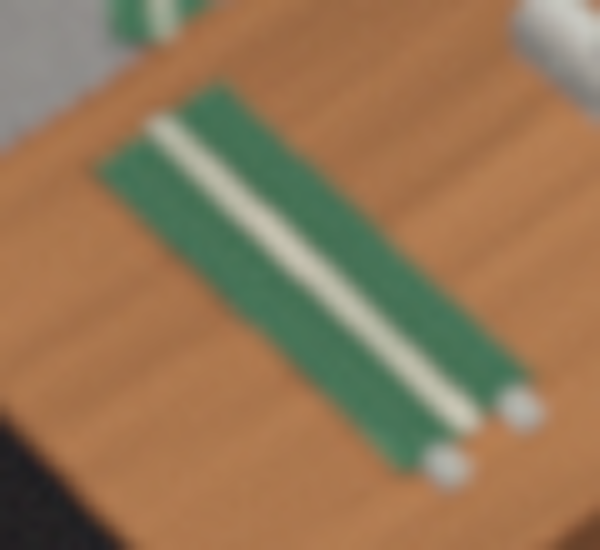

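```bash
cat > m.py <<'E'
from h import *
def sub(f,a,b,step=.25):
    # colour profile between pixel a and b -> subpixel location of the strongest gradient
    a=np.array(a,float);b=np.array(b,float);L=np.linalg.norm(b-a);n=int(L/step)
    p=a+(b-a)*np.linspace(0,1,n)[:,None]
    v=cv2.remap(cv2.GaussianBlur(f["image"],(3,3),0).astype(np.float32),p[:,0].astype(np.float32)[None],p[:,1].astype(np.float32)[None],cv2.INTER_CUBIC)[0]
    g=np.linalg.norm(np.gradient(v,axis=0),axis=1); i=int(np.argmax(g)); w=g[max(0,i-4):i+5]**2; k=np.arange(max(0,i-4),max(0,i-4)+len(w))
    return p[0]+(p[-1]-p[0])*((w*k).sum()/w.sum()/(n-1))
def line(f,A,B,half,z,n=15,m=.08):
    # edge points near image segment A-B, on plane z; robust line fit
    A=np.array(A,float);B=np.array(B,float);d=(B-A)/np.linalg.norm(B-A);nn=np.array([-d[1],d[0]])
    q=np.array([sub(f,A+(B-A)*u-nn*half,A+(B-A)*u+nn*half) for u in np.linspace(m,1-m,n)])
    X=plane(f,q,z)[:,:2]; l=cv2.fitLine(X.astype(np.float32),cv2.DIST_HUBER,0,.001,.001).ravel()
    r=np.abs((X-l[2:])@[-l[1],l[0]]); print("   res mm",round(np.median(r)*1e3,2),"pt",np.round(l[2:],4),"ang",round(np.degrees(np.arctan2(l[1],l[0])),2)); return l
def meet(l,k):
    s=np.linalg.solve(np.c_[l[:2],-k[:2]],k[2:]-l[2:]); return l[2:]+s[0]*l[:2]
C=lambda pts,off,k:[((np.array(p)+.5)/k-.5+np.array(off)) for p in pts]
E
python3 - <<'E'
from m import *
t=load("top0"); s=load("scene0")
print("shelf top view")
fl,fr,br,bl=C([(48,320),(743,331),(745,65),(72,57)],(100,100),3.4)
for a,b in((fl,fr),(fr,br),(br,bl),(bl,fl)): line(t,a,b,3,.12)
print("shelf scene")
fr,fl,bl,br=C([(40,360),(512,30),(692,190),(217,560)],(260,140),4)
for a,b in((fl,fr),(fr,br),(br,bl),(bl,fl)): line(s,a,b,3,.12)
print("cover top: left,right,near,far")
tl,tr,nr,nl=C([(346,110),(420,111),(413,293),(338,292)],(100,100),3.4)
for a,b in((tl,nl),(tr,nr),(nl,nr),(tl,tr)): line(t,a,b,2.5,.123,m=.1)
print("cover scene")
tl,tr,nr,nl=C([(535,378),(400,470),(97,170),(215,85)],(325,175),10)
for a,b in((tl,nl),(tr,nr),(nl,nr)): line(s,a,b,2.5,.123,m=.1)
print("box: top -y rim; scene +y rim")
a=C([(225,140),(222,460)],(365,180),7); line(t,*a,2.5,.05)
a=C([(205,125),(405,385)],(182,230),9); line(s,*a,2.5,.05)
print("upright top: outer edge top view, inner edge")
a=C([(100,67),(270,69)],(365,180),7); line(t,*a,1.5,.072)
a=C([(110,85),(268,88)],(365,180),7); line(t,*a,1.2,.072)
print("upright scene: outer,inner")
a=C([(305,499),(467,393)],(182,230),9); line(s,*a,1.2,.072)
a=C([(297,478),(460,375)],(182,230),9); line(s,*a,1.2,.072)
print("ends", plane(t,C([(96,76),(271,79)],(365,180),7),.072), plane(s,C([(297,490),(467,383)],(182,230),9),.072))
E
```

```text
shelf top view
   res mm 0.64 pt [0.5204 0.185 ] ang 89.02
   res mm 0.09 pt [ 0.6133 -0.0897] ang -0.84
   res mm 0.2 pt [0.7444 0.2237] ang 89.02
   res mm 0.46 pt [0.6363 0.4484] ang -0.74
shelf scene
   res mm 0.18 pt [0.5247 0.1516] ang 89.03
   res mm 1.27 pt [ 0.6436 -0.0917] ang -0.08
   res mm 0.5 pt [0.7433 0.097 ] ang 89.06
   res mm 1.36 pt [0.6532 0.4467] ang -0.36
cover top: left,right,near,far
   res mm 0.29 pt [0.62   0.2238] ang -0.54
   res mm 0.3 pt [0.6224 0.165 ] ang -0.57
   res mm 0.07 pt [0.5495 0.193 ] ang 89.38
   res mm 0.35 pt [0.6993 0.1966] ang 89.46
cover scene
   res mm 0.62 pt [0.6263 0.2224] ang -0.25
   res mm 0.39 pt [0.6206 0.1643] ang -0.19
   res mm 0.67 pt [0.5497 0.1936] ang -89.43
box: top -y rim; scene +y rim
   res mm 0.27 pt [ 0.4708 -0.3051] ang -2.45
   res mm 0.31 pt [ 0.4599 -0.2643] ang -1.97
upright top: outer edge top view, inner edge
   res mm 0.06 pt [ 0.555  -0.2874] ang 88.03
   res mm 0.12 pt [ 0.5463 -0.2905] ang 87.89
upright scene: outer,inner
   res mm 0.67 pt [ 0.5545 -0.2904] ang 87.22
   res mm 0.11 pt [ 0.545  -0.2904] ang 86.97
ends [[ 0.55078167 -0.25496348  0.072     ]
 [ 0.54960679 -0.3220692   0.072     ]] [[ 0.54785682 -0.3214068   0.072     ]
 [ 0.55253214 -0.2530069   0.072     ]]
```

Request:
{"method": "servo_tool", "body": {
  "rows": [
    [[0,0,0,0,0,-7.8],[0,0,0,0,0,-7.8],[0,0,0,0,0,-7.8],[-3,-3,0,0,0,0],[-4,-3.8,0,0,0,0]]
  ],
  "grip": -1,
  "squeeze": 40
}}

```text
clock: 0.72
position: [0.3233, 0.5018, 0.2308]
tool_rot: [-3.141, -0.001, 3.133]
force: [0.4, -0.1, -1.2]
grip_width: 0.0002
```

Request:
{"method": "servo_tool", "body": {
  "rows": [
    [[-4.2,-3.85,0,0,0,0],[-4.2,-3.85,0.5,0,0,0],[-4.2,-3.85,1,0,0,0],[-4.2,-3.85,1,0,0,0],[-4.2,-3.85,1,0,0,0]]
  ]
}}

```text
clock: 1.35
position: [0.5325, 0.3061, 0.1958]
tool_rot: [-3.141, -0.0, 3.131]
force: [-0.1, 0.9, 0.4]
grip_width: 0.0003
```

Request:
{"method": "servo_tool", "body": {
  "rows": [
    [[-4.2,-3.85,1,0,0,0],[-4.2,-3.85,1,0,0,0],[-4.2,-3.85,1,0,0,0],[0,0,1.5,0,0,0],[0,0,0,0,0,0]]
  ]
}}

```text
clock: 1.98
position: [0.6552, 0.1908, 0.1498]
tool_rot: [-3.141, -0.003, 3.131]
force: [0.3, 0.6, 0.2]
grip_width: -0.0001
```

```bash
python3 - <<'E'
from h import *
from workcell import bot
s=bot.observe(); print(s["qpos"].round(2) if hasattr(s["qpos"],"round") else s["qpos"],s["position"],s["force"])
grab("scene","s1"); 
E
```

```text
[-0.34  0.7  -0.06  1.5   0.04  0.95  1.16] [0.65518403 0.19084737 0.14976176] [0.31719013 0.5996303  0.16953252]
```

View pics/s1.png

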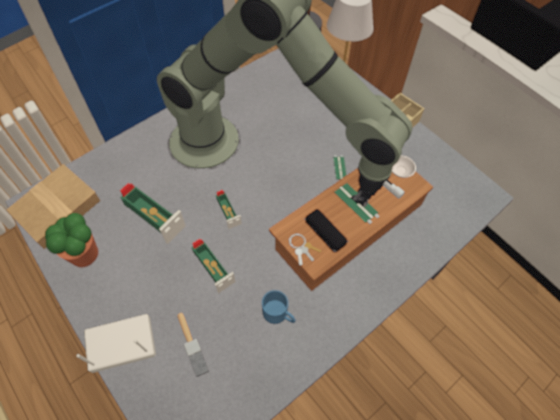

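Request:
{"method": "servo_tool", "body": {
  "rows": [
    [[0,0.3,1.0,0,0,0],[0,0,1.0,0,0,0],[0,0,0.3,0,0,0],[0,0,0.3,0,0,0],[0,0,0,0,0,0]]
  ]
}}

```text
clock: 2.65
position: [0.6562, 0.1937, 0.1252]
tool_rot: [-3.142, -0.0, 3.131]
force: [-0.1, -0.1, -0.2]
grip_width: -0.0
```

Request:
{"method": "servo_tool", "body": {
  "rows": [
    [[0,0,0.15,0,0,0],[0,0,0.15,0,0,0],[0,0,0,0,0,0]]
  ]
}}

```text
clock: 3.02
position: [0.6566, 0.1938, 0.1231]
tool_rot: [3.141, 0.001, 3.131]
force: [-3.1, -1.5, 9.8]
grip_width: 0.0002
```

Request:
{"method": "servo_tool", "body": {
  "rows": [
    [[0.3,0,0.03,0,0,0],[0.7,0,0,0,0,0],[0.7,0,0,0,0,0],[0.7,0,0,0,0,0]]
  ]
}}

```text
clock: 3.52
position: [0.6333, 0.1942, 0.1231]
tool_rot: [3.141, 0.003, 3.131]
force: [2.4, 0.7, 7.6]
grip_width: 0.0003
```

```bash
python3 - <<'E'
from h import *
from workcell import bot
f=grab("scene","s2"); s=bot.observe(); print(s["position"],s["force"])
crop(f,325,140,400,230,6,"s2c")
E
```

```text
[0.63249161 0.19428443 0.12315403] [-1.68331724 -0.19113433  7.63640816]
```

View pics/s2c.png

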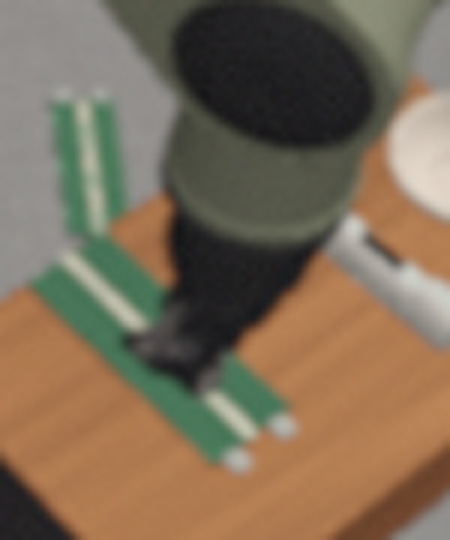

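Request:
{"method": "servo_tool", "body": {
  "rows": [
    [[0.8,0,0.03,0,0,0],[0.9,0,0,0,0,0],[0.9,0,0,0,0,0],[0.9,0,0,0,0,0]]
  ]
}}

```text
clock: 4.08
position: [0.5986, 0.1947, 0.1231]
tool_rot: [3.14, 0.004, 3.131]
force: [3.9, -0.4, 10.5]
grip_width: 0.0001
```

```bash
cat > cov.py <<'E'
from m import *
import sys
def tabs(f):
    # light-grey tab blobs + near end
    pass
E
python3 - <<'E'
from m import *
from workcell import bot
f=grab("scene","s3"); s=bot.observe(); print(s["position"],s["force"])
crop(f,305,130,395,230,6,"s3c")
E
```

```text
[0.59761023 0.19475472 0.12312376] [-0.70650588 -0.09367531 11.1228924 ]
```

View pics/s3c.png

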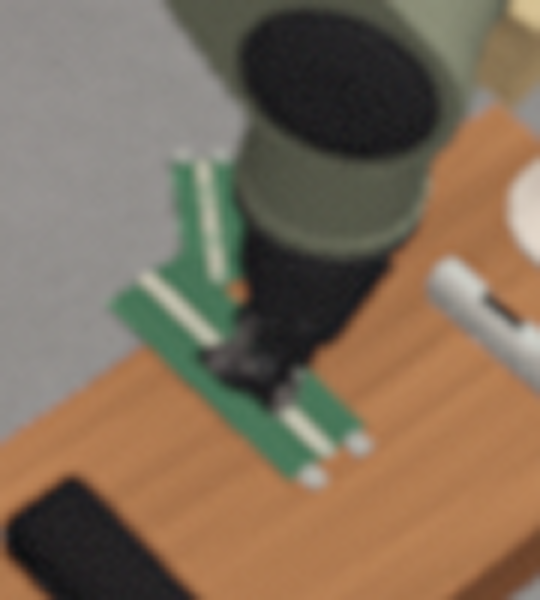

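Request:
{"method": "servo_tool", "body": {
  "rows": [
    [[0.8,0,0,0,0,0],[0.8,0,0,0,0,0],[0.7,0,0,0,0,0],[0,0,0,0,0,0]]
  ]
}}

```text
clock: 4.62
position: [0.5749, 0.195, 0.1231]
tool_rot: [3.141, 0.002, 3.131]
force: [-4.0, -0.1, 16.4]
grip_width: -0.0003
```

```bash
python3 - <<'E'
from m import *
from workcell import bot
f=grab("scene","s4"); s=bot.observe(); print(s["position"],s["force"])
crop(f,305,130,395,230,6,"s4c")
t=grab("top","t4"); crop(t,160,100,270,220,5,"t4c")
E
```

```text
[0.57492938 0.19499806 0.12305057] [-3.89430242  0.32731215 17.74852619]
```

View pics/s4c.png

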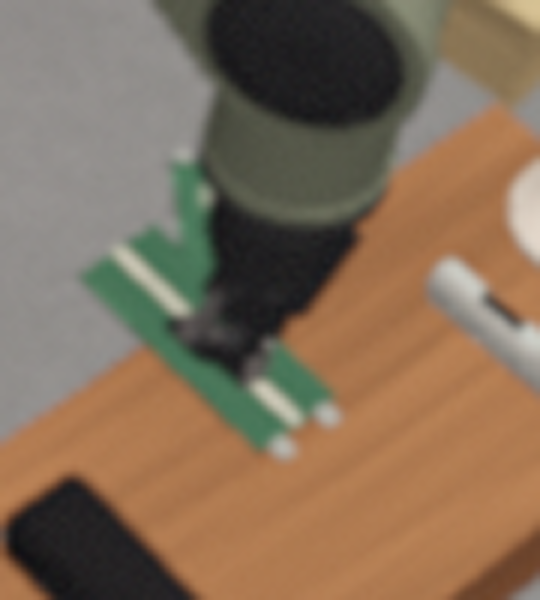

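View pics/t4c.png

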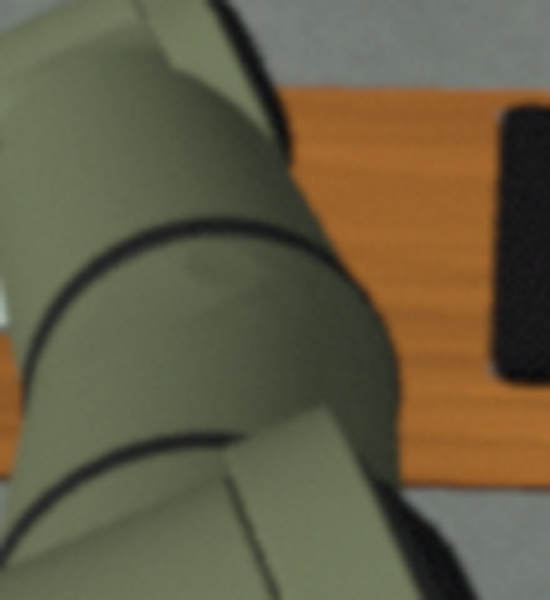

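```bash
python3 - <<'E'
from m import *
f=load("s4")
o=(305,130)
a=line(f,*C([(85,280),(262,450)],o,6),2.5,.123)
b=line(f,*C([(85,280),(150,228)],o,6),2,.123,m=.15)
print("near corner",meet(a,b))
d=plane(f,C([(283,450),(327,414)],o,6),.1215);print("tabs blobs",d, d.mean(0))
s=load("s1") ; f0=load("scene0"); d=plane(f0,C([(447,466),(520,409)],(325,175),10),.1215);print("tabs before",d.mean(0))
E
```

```text
res mm 0.58 pt [0.5378 0.165 ] ang -0.04
   res mm 0.51 pt [0.4683 0.1933] ang -88.94
near corner [0.46883577 0.16506386]
tabs blobs [[0.62391775 0.17693853 0.1215    ]
 [0.62255723 0.21210357 0.1215    ]] [0.62323749 0.19452105 0.1215    ]
tabs before [0.70416656 0.19409754 0.1215    ]
```

Request:
{"method": "servo_tool", "body": {
  "rows": [
    [[0,0,-0.5,0,0,0],[0,0,-2,0,0,0],[0,0,-3,0,0,0]]
  ]
}}

```text
clock: 5.1
position: [0.5738, 0.1944, 0.1768]
tool_rot: [-3.141, -0.001, 3.131]
force: [0.5, -0.3, -0.0]
grip_width: 0.0001
```

Request:
{"method": "servo_tool", "body": {
  "rows": [
    [[2,0,0,0,0,0],[2.5,0,0,0,0,0],[2.5,0,0,0,0,0],[0.9,0,0,0,0,0],[0,0,0,0,0,0]]
  ],
  "grip": 1
}}

```text
clock: 5.72
position: [0.4955, 0.1956, 0.177]
tool_rot: [3.141, 0.0, 3.131]
force: [0.1, -0.2, -0.7]
grip_width: 0.0853
```

```bash
python3 - <<'E'
from m import *
from workcell import bot
f=grab("scene","s5"); s=bot.observe(); print(s["position"],s["force"],s["grip_width"],s["tool_rot"])
crop(f,285,110,385,220,6,"s5c")
E
```

```text
[0.49599112 0.19549848 0.17691025] [0.93588109 0.84699232 0.58635289] 0.08544603018553446 [3.14140371e+00 6.94834016e-04 3.13109916e+00]
```

View pics/s5c.png

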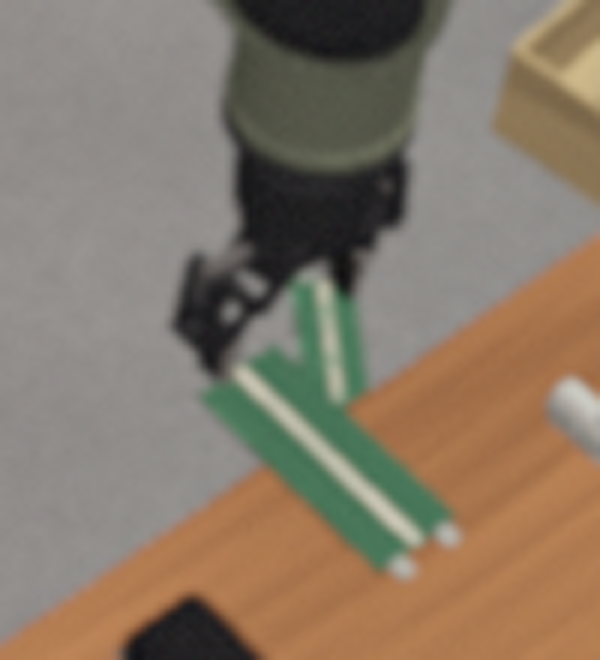

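Request:
{"method": "servo_tool", "body": {
  "rows": [
    [[0,-0.1,2,0,0,0],[0,0,3,0,0,0],[0,0,2,0,0,0],[0,0,0.9,0,0,0],[0,0,0,0,0,0]]
  ]
}}

```text
clock: 6.4
position: [0.4956, 0.1943, 0.0975]
tool_rot: [-3.141, -0.0, 3.131]
force: [-0.3, -0.6, 1.4]
grip_width: 0.0858
```

Request:
{"method": "servo_tool", "body": {
  "rows": [
    [[0,0,0,0,0,0],[0,0,0,0,0,0],[0,0,0,0,0,0],[0,0,0,0,0,0]]
  ],
  "grip": -1,
  "squeeze": 60
}}

```text
clock: 6.9
position: [0.4957, 0.1946, 0.0984]
tool_rot: [3.141, 0.001, 3.131]
force: [-0.1, 0.2, 6.0]
grip_width: 0.0578
```

```bash
python3 - <<'E'
from m import *
from workcell import bot
f=grab("scene","s6"); s=bot.observe(); print(s["position"],s["force"],s["grip_width"],s["tool_rot"])
crop(f,285,110,385,220,6,"s6c")
E
```

```text
[0.49576419 0.19462088 0.0983754 ] [-0.32598381 -0.41399788  6.42036575] 0.05780865249559133 [3.14105959e+00 1.25641036e-03 3.13111915e+00]
```

View pics/s6c.png

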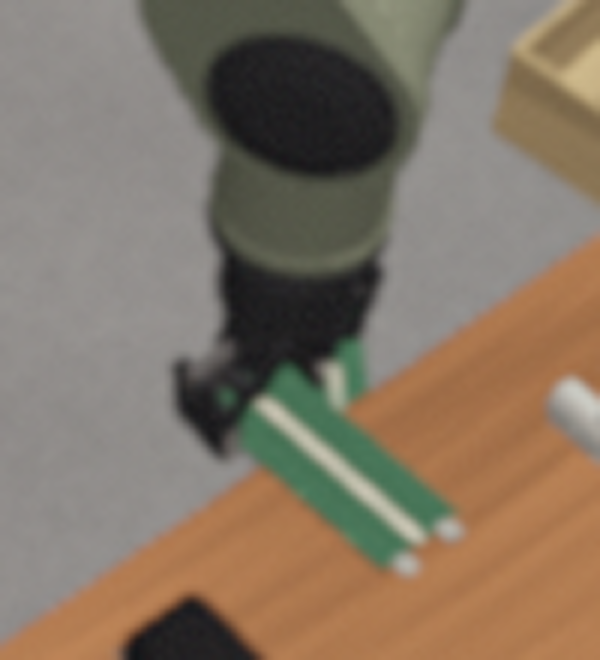

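Request:
{"method": "servo_tool", "body": {
  "rows": [
    [[0,0,-0.5,0,0,0],[0,0,-2,0,0,0],[0,0,-3.5,0,0,0],[0,0,-4,0,0,0],[0,0,0,0,0,0]]
  ]
}}

```text
clock: 7.58
position: [0.4963, 0.1949, 0.2005]
tool_rot: [3.14, 0.004, 3.131]
force: [-0.2, -0.9, -2.1]
grip_width: 0.0582
```

```bash
python3 - <<'E'
from m import *
from workcell import bot
f=grab("scene","s7"); s=bot.observe(); print(s["position"],s["force"],s["moment"],s["grip_width"],s["tool_rot"])
crop(f,285,80,405,200,5,"s7c")
t=grab("top","t7")
crop(t,160,100,300,250,4,"t7c")
E
```

```text
[0.49557046 0.19454307 0.19879125] [-0.01483509 -1.15783184 -2.42892265] [0.01848738 0.08649406 0.06638832] 0.05796789249649726 [3.14073426e+00 1.80033067e-03 3.13106810e+00]
```

View pics/s7c.png

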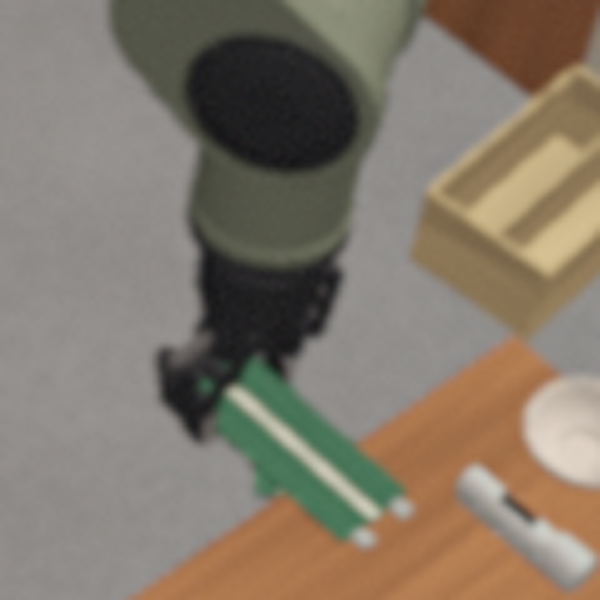

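View pics/t7c.png

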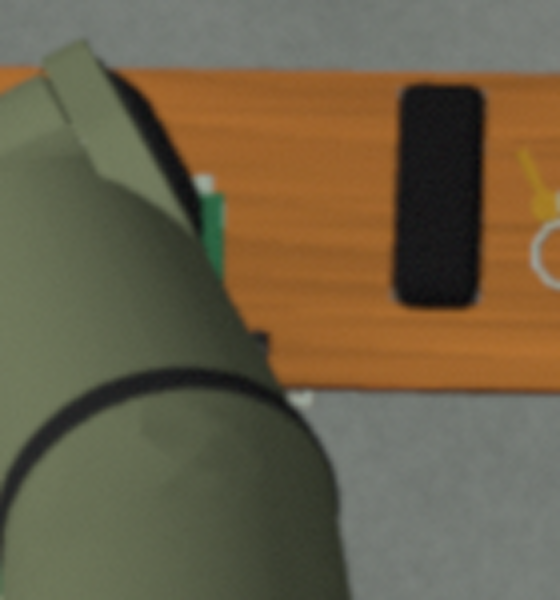

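```bash
cat >> m.py <<'E'
def tri(f,p,g,q):
    c,d=ray(f,p);e,h=ray(g,q);d=d[0]/np.linalg.norm(d[0]);h=h[0]/np.linalg.norm(h[0])
    A=np.c_[d,-h];s=np.linalg.lstsq(A,e-c,rcond=None)[0];a=c+s[0]*d;b=e+s[1]*h
    return (a+b)/2,np.linalg.norm(a-b)
E
python3 - <<'E'
from m import *
f=load("s7");t=load("t7")
print(tri(t,C([(205,184)],(160,100),4),f,C([(363,538)],(285,80),5)))
# control: same on initial frames for both tabs
t0=load("top0");s0=load("scene0")
print(tri(t0,C([(404,103)],(100,100),3.4),s0,C([(447,466)],(325,175),10)))
for z in(.215,.219,.223,.227): 
    print(z,plane(f,C([(363,538),(401,508)],(285,80),5),z).round(4).tolist(), plane(t,C([(205,184)],(160,100),4),z).round(4).tolist())
E
```

```text
(array([0.62407049, 0.17857189, 0.22162485]), np.float64(0.0009610487957142725))
(array([0.70471329, 0.17648958, 0.12339502]), np.float64(0.000422137700204291))
0.215 [[0.6217, 0.183, 0.215], [0.6207, 0.2176, 0.215]] [[0.6263, 0.1793, 0.215]]
0.219 [[0.6232, 0.1806, 0.219], [0.6222, 0.2151, 0.219]] [[0.6248, 0.1786, 0.219]]
0.223 [[0.6248, 0.1782, 0.223], [0.6237, 0.2125, 0.223]] [[0.6233, 0.1779, 0.223]]
0.227 [[0.6263, 0.1758, 0.227], [0.6252, 0.21, 0.227]] [[0.6218, 0.1772, 0.227]]
```

Request:
{"method": "servo_tool", "body": {
  "rows": [
    [[0.5,-2.5,0,0,0,0],[0.9,-4.5,0,0,0,0],[1,-5,0,0,0,0],[1,-5,0,0,0,0],[1,-5,0,0,0,0]]
  ]
}}

```text
clock: 8.3
position: [0.4478, -0.0266, 0.1968]
tool_rot: [-3.141, -0.002, 3.131]
force: [0.3, -0.2, -1.8]
grip_width: 0.0579
```

Request:
{"method": "servo_tool", "body": {
  "rows": [
    [[1,-5,0,0,0,0],[1,-5,0,0,0,0],[1,-5,0,0,0,0],[1,-5,0,0,0,0],[1,-5,0,0,0,0]]
  ]
}}

```text
clock: 8.93
position: [0.3953, -0.2758, 0.1967]
tool_rot: [3.141, -0.002, 3.131]
force: [1.2, 0.1, -0.9]
grip_width: 0.0578
```

Request:
{"method": "servo_tool", "body": {
  "rows": [
    [[0,-0.3,3,0,0,0],[0,-0.3,4,0,0,0],[0,0,2,0,3.4,0.8],[0,0,0,0,3.4,0.8],[0,0,0,0,0,0]]
  ]
}}

```text
clock: 9.55
position: [0.3964, -0.28, 0.1065]
tool_rot: [-3.141, -0.12, 3.105]
force: [-0.3, 0.2, -1.8]
grip_width: 0.0581
```

```bash
python3 - <<'E'
from m import *
from workcell import bot
f=grab("scene","s8"); s=bot.observe(); print(s["position"],s["force"],s["moment"],s["grip_width"],s["tool_rot"],np.round(s["qpos"],2))
crop(f,160,190,280,310,5,"s8c")
t=grab("top","t8")
crop(t,320,150,470,300,4,"t8c")
E
```

```text
[ 0.39607516 -0.28018234  0.10686613] [-1.29672519 -1.24961579 -1.89960982] [ 0.0536642  -0.07573726 -0.01275635] 0.05810757756448603 [-3.1403875  -0.11908538  3.10416031] [ 0.37  0.54  0.12  1.99 -0.02  0.72  2.03]
```

View pics/s8c.png

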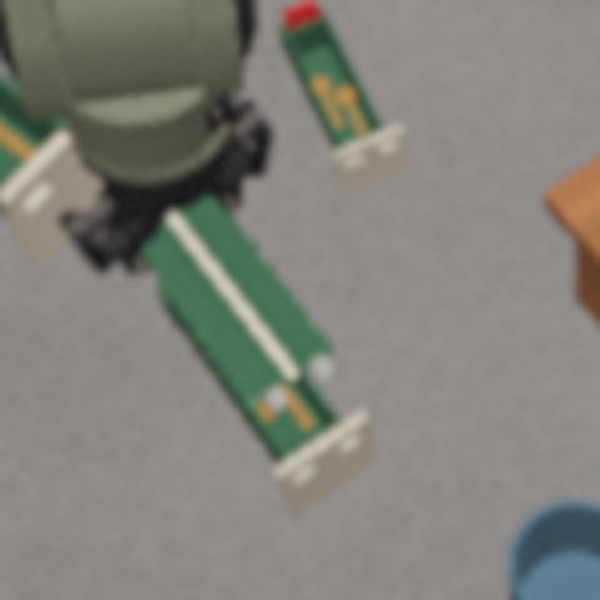

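View pics/t8c.png

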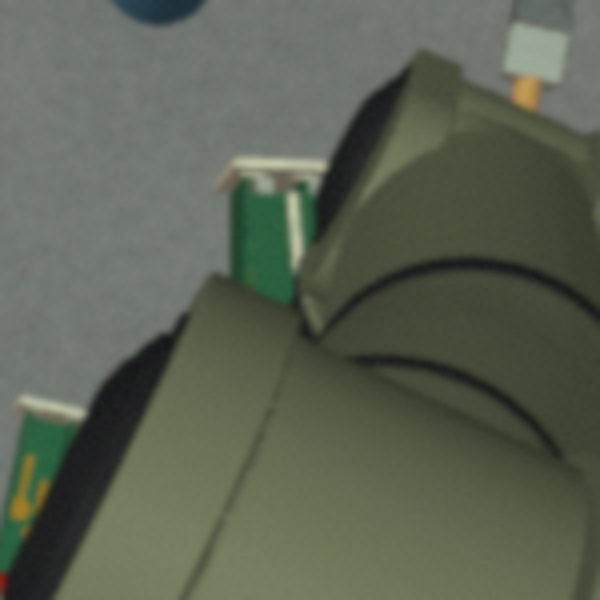

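```bash
python3 - <<'E'
from m import *
f=load("s8");t=load("t8")
crop(f,205,250,235,285,16,"s8d");crop(t,372,185,405,205,18,"t8d")
E
```

```text
(no output)
```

View pics/s8d.png

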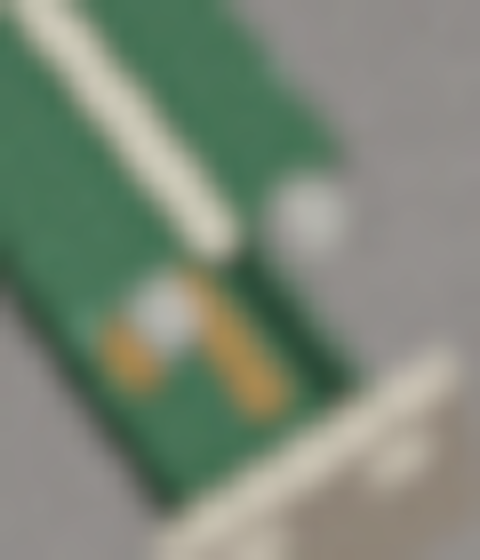

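View pics/t8d.png

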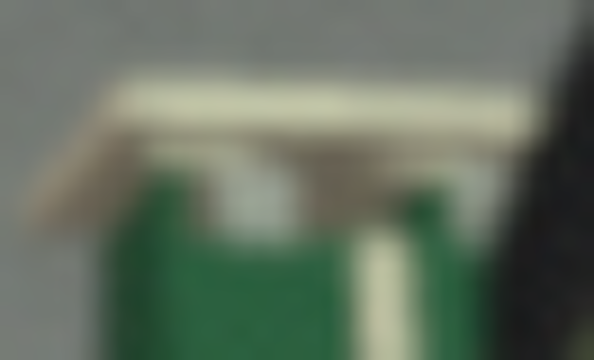

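```bash
python3 - <<'E'
from m import *
f=load("s8");t=load("t8")
a,e=tri(t,C([(258,203)],(372,185),18),f,C([(308,217)],(205,250),16));print("+y tab",a,e)
b,e=tri(t,C([(468,208)],(372,185),18),f,C([(165,313)],(205,250),16));print("-y tab",b,e)
for z in(.108,.112,.115):print(z,plane(f,C([(165,313),(308,217)],(205,250),16),z).mean(0),plane(t,C([(258,203),(468,208)],(372,185),18),z).mean(0))
T=np.array([.3963,-.2801,.1067]);th=.119;psi=-.0374
c=np.array([.128*np.cos(th)+.0225*np.sin(th),0,-.128*np.sin(th)+.0225*np.cos(th)])
print("pred tab ctr",T+[c[0]*np.cos(psi),c[0]*np.sin(psi),c[2]])
E
```

```text
+y tab [ 0.52584857 -0.26553974  0.11154688] 0.0003493348692285145
-y tab [ 0.52493829 -0.2970116   0.11013459] 0.0024996972509070277
0.108 [ 0.52378705 -0.28138538  0.108     ] [ 0.52645855 -0.28135409  0.108     ]
0.112 [ 0.52548628 -0.28205342  0.112     ] [ 0.52546165 -0.28035709  0.112     ]
0.115 [ 0.5267607  -0.28255445  0.115     ] [ 0.52471398 -0.27960934  0.115     ]
pred tab ctr [ 0.52597521 -0.28495212  0.1138448 ]
```

```bash
python3 - <<'E'
from m import *
f=load("s8")
def pl(f,p,th,P0):
    c,d=ray(f,p); n=np.array([np.sin(th),0,np.cos(th)]); s=((P0-c)@n)/(d@n); return c+d*s[:,None]
def fit(name,A,B,half,th,P0):
    A,B=np.array(A),np.array(B);d=(B-A)/np.linalg.norm(B-A);nn=np.array([-d[1],d[0]])
    q=np.array([sub(f,A+(B-A)*u-nn*half,A+(B-A)*u+nn*half) for u in np.linspace(.08,.92,15)])
    X=pl(f,q,th,P0);l=cv2.fitLine(X[:,:2].astype(np.float32),cv2.DIST_HUBER,0,.001,.001).ravel()
    print(name,np.degrees(np.arctan2(l[1],l[0])).round(2),l[2:].round(4),X[0].round(4),X[-1].round(4), "y at x=.52",(l[3]+l[1]/l[0]*(.52-l[2])).round(4))
for th in(6.8,8):
  th=np.radians(th);P0=np.array([.5255,-.2815,.1125])
  o=(160,190)
  fit("right edge",*C([(220,205),(328,345)],o,5),2,th,P0)
  fit("left edge",*C([(160,275),(262,405)],o,5),1.2,th,P0)
  fit("stripe L",*C([(164,217),(288,380)],o,5),1.2,th,P0)
  fit("stripe R",*C([(180,213),(298,374)],o,5),1.2,th,P0)
crop(f,180,220,240,290,9,"s8e")
E
```

```text
right edge -1.05 [ 0.4708 -0.2526] [ 0.412  -0.2505  0.126 ] [ 0.5082 -0.2522  0.1146] y at x=.52 -0.2535
left edge 0.34 [ 0.4689 -0.3112] [ 0.4277 -0.3116  0.1242] [ 0.5159 -0.3103  0.1137] y at x=.52 -0.3109
stripe L 0.13 [ 0.4561 -0.2866] [ 0.3996 -0.2868  0.1275] [ 0.5103 -0.2865  0.1143] y at x=.52 -0.2865
stripe R -0.32 [ 0.4536 -0.2767] [ 0.403  -0.2766  0.1271] [ 0.5111 -0.2771  0.1142] y at x=.52 -0.2771
right edge -0.83 [ 0.4713 -0.2528] [ 0.4132 -0.251   0.1283] [ 0.5083 -0.2523  0.1149] y at x=.52 -0.2535
left edge 0.51 [ 0.4694 -0.3113] [ 0.4287 -0.3119  0.1261] [ 0.5159 -0.3104  0.1138] y at x=.52 -0.3109
stripe L 0.32 [ 0.4568 -0.2869] [ 0.401  -0.2872  0.13  ] [ 0.5105 -0.2866  0.1146] y at x=.52 -0.2865
stripe R -0.12 [ 0.4543 -0.2769] [ 0.4043 -0.277   0.1295] [ 0.5112 -0.2772  0.1145] y at x=.52 -0.2771
```

View pics/s8e.png

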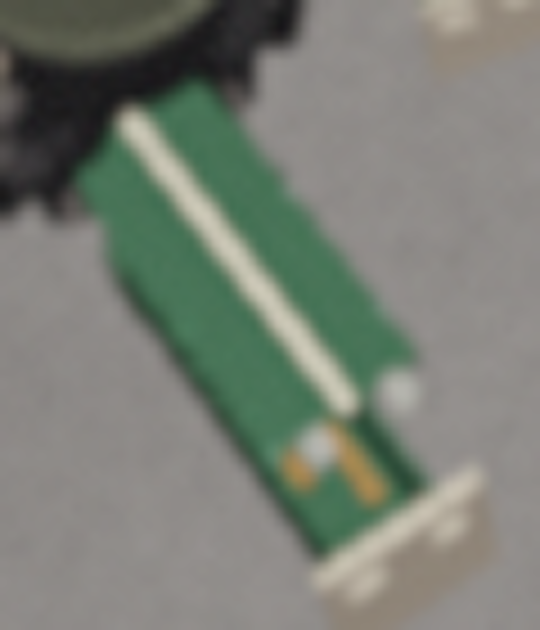

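Request:
{"method": "servo_tool", "body": {
  "rows": [
    [[0,-0.2,0,0,-1.1,1.7],[-0.15,0,1.5,0,0,0],[-0.15,0,1.5,0,0,0],[-0.15,0,1.5,0,0,0],[0,0,0,0,0,0]]
  ]
}}

```text
clock: 10.28
position: [0.3955, -0.2824, 0.0611]
tool_rot: [-3.138, -0.102, 3.073]
force: [0.1, 0.4, -1.9]
grip_width: 0.0577
```

```bash
python3 - <<'E'
from m import *
from workcell import bot
f=grab("scene","s9"); s=bot.observe(); print(s["position"],s["force"],s["moment"],s["grip_width"],s["tool_rot"],np.round(s["qpos"],2))
crop(f,195,235,250,290,11,"s9c")
t=grab("top","t9")
crop(t,365,180,415,220,14,"t9c")
E
```

```text
[ 0.39587575 -0.28262669  0.06180153] [-0.07313587 -0.80857557 -1.36779445] [-0.00047981 -0.04377275 -0.0392313 ] 0.058176339801615795 [-3.13714112 -0.1007113   3.07346218] [ 0.38  0.62  0.11  2.02 -0.04  0.6   2.02]
```

View pics/s9c.png

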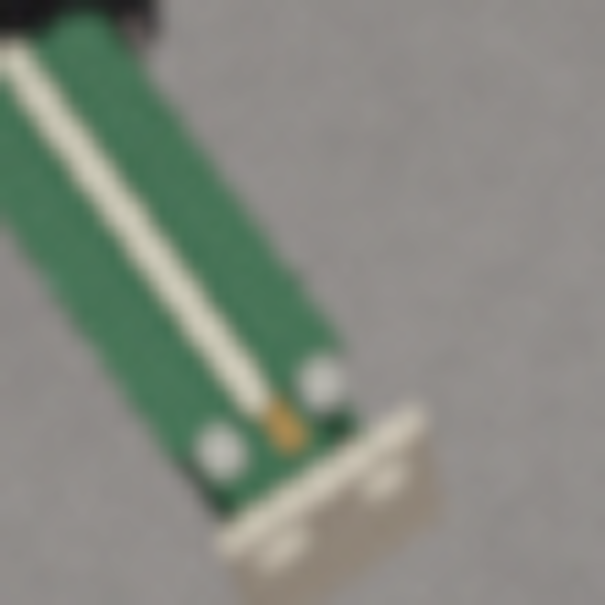

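View pics/t9c.png

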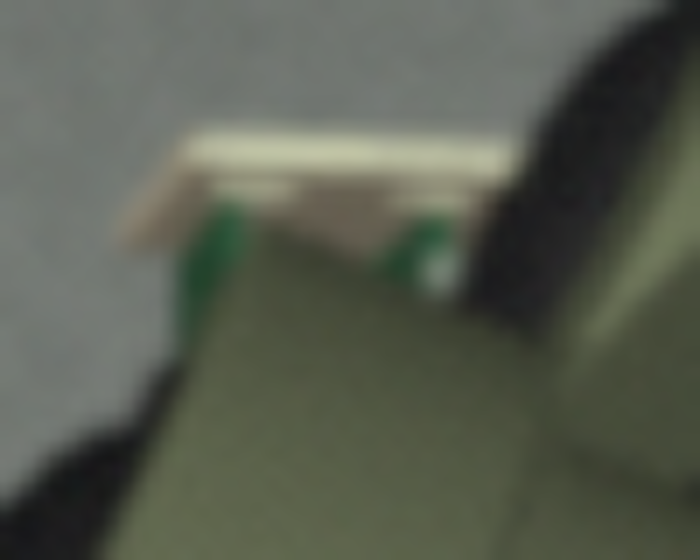

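```bash
python3 - <<'E'
from m import *
f=load("s9");t=load("t9");o=(195,235)
print(tri(t,C([(435,275)],(365,180),14),f,C([(220,450)],o,11)))
for z in(.064,.067,.070):
  X=plane(f,C([(220,450),(323,382)],o,11),z);print(z,X.mean(0),X[1]-X[0])
X=plane(f,C([(283,546),(383,481)],o,11),.054);print("slots outer",X.mean(0),X[1]-X[0])
for z in (.0685,):
  line(f,*C([(110,20),(335,330)],o,11),2,z)
  line(f,*C([(5,65),(240,405)],o,11),1.2,z); line(f,*C([(25,50),(262,390)],o,11),1.2,z)
print(plane(t,C([(195,142),(515,155)],(365,180),14),.072))
E
```

```text
(array([ 0.52560538, -0.3029335 ,  0.07049831]), np.float64(0.004912140709411309))
0.064 [ 0.52225245 -0.28659145  0.064     ] [0.00139416 0.0349236  0.        ]
0.067 [ 0.52348623 -0.28706275  0.067     ] [0.00139085 0.03484088 0.        ]
0.07 [ 0.52472001 -0.28753404  0.07      ] [0.00138755 0.03475815 0.        ]
slots outer [ 0.55330658 -0.28873333  0.054     ] [0.0018323  0.03360398 0.        ]
   res mm 0.41 pt [ 0.4578 -0.2555] ang -3.04
   res mm 0.1 pt [ 0.4469 -0.2894] ang -2.75
   res mm 0.14 pt [ 0.4531 -0.2796] ang -2.9
[[ 0.5528783  -0.25552495  0.072     ]
 [ 0.55030246 -0.31683484  0.072     ]]
```

Request:
{"method": "servo_tool", "body": {
  "rows": [
    [[-0.05,0,0.5,0,0,0],[-0.05,0,0.5,0,0,0],[-0.04,0,0.4,0,0,0],[0,0,0,0,0,0]]
  ]
}}

```text
clock: 10.88
position: [0.3961, -0.2828, 0.0481]
tool_rot: [-3.137, -0.1, 3.073]
force: [0.4, -0.2, -1.3]
grip_width: 0.0578
```

```bash
python3 - <<'E'
from m import *
from workcell import bot
f=grab("scene","s10"); s=bot.observe(); print(s["position"],s["force"],s["moment"],s["grip_width"],s["tool_rot"],np.round(s["qpos"],2))
crop(f,195,235,250,290,11,"s10c")
E
```

```text
[ 0.39614197 -0.28284117  0.04831744] [ 0.62040005  0.39635635 -1.11035697] [ 0.05132481 -0.06014851  0.03010368] 0.05823668935911066 [-3.13672715 -0.09962675  3.07330227] [ 0.39  0.64  0.11  2.03 -0.04  0.57  2.02]
```

View pics/s10c.png

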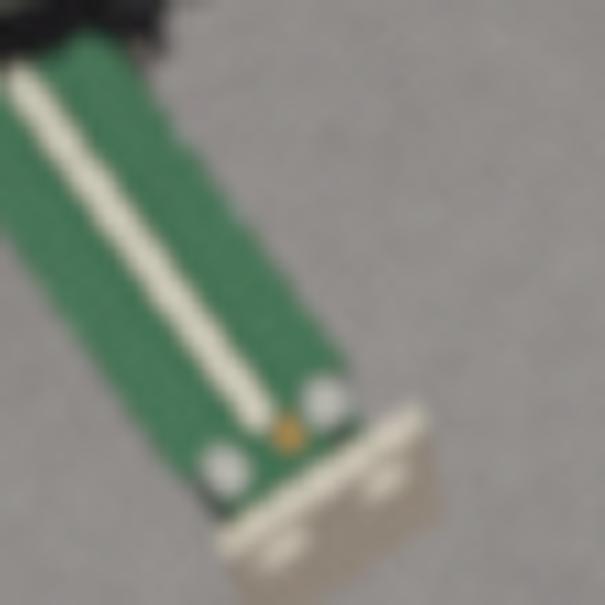

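```bash
python3 - <<'E'
from m import *
f=load("s10");o=(195,235)
for z in(.051,.054,.057):
  X=plane(f,C([(225,470),(326,402)],o,11),z);print(z,X.mean(0),X[1]-X[0])
E
```

```text
0.051 [ 0.52265052 -0.28724102  0.051     ] [0.00108522 0.0347422  0.        ]
0.054 [ 0.52387084 -0.287706    0.054     ] [0.00108268 0.03466074 0.        ]
0.057 [ 0.52509115 -0.28817098  0.057     ] [0.00108013 0.03457928 0.        ]
```

Request:
{"method": "servo_tool", "body": {
  "rows": [
    [[-0.5,0.015,-0.05,0,0,0],[-0.5,0.015,-0.05,0,0,0],[-0.4,0.01,-0.04,0,0,0],[0,0,0,0,0,0]]
  ]
}}

```text
clock: 11.42
position: [0.4106, -0.2833, 0.0484]
tool_rot: [-3.137, -0.099, 3.074]
force: [0.1, -1.1, -1.0]
grip_width: 0.0577
```

```bash
python3 - <<'E'
from m import *
from workcell import bot
f=grab("scene","s11"); s=bot.observe(); print(s["position"],s["force"],s["moment"])
crop(f,195,235,250,290,11,"s11c")
E
```

```text
[ 0.41031222 -0.28336834  0.04837601] [ 0.75949596  0.20756207 -0.85094941] [ 0.05079536 -0.03638786  0.00089842]
```

View pics/s11c.png

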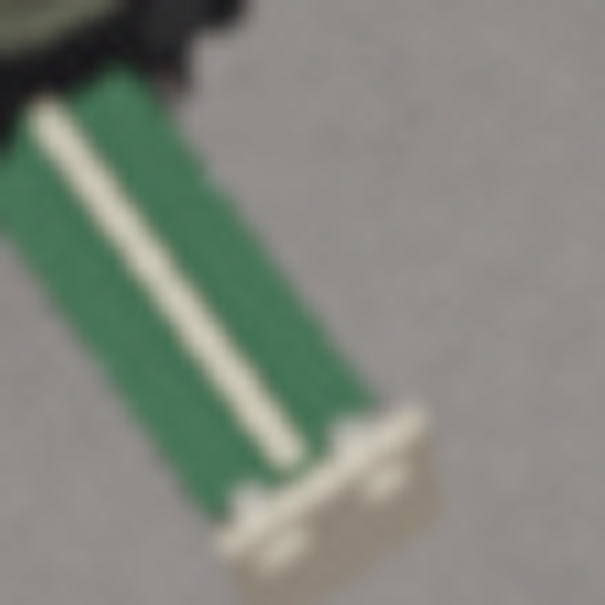

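Request:
{"method": "servo_tool", "body": {
  "rows": [
    [[-0.3,0.01,-0.03,0,0,0],[-0.3,0.01,-0.03,0,0,0],[-0.2,0.005,-0.02,0,0,0],[0,0,0,0,0,0]]
  ]
}}

```text
clock: 11.98
position: [0.4185, -0.2837, 0.0484]
tool_rot: [-3.137, -0.099, 3.073]
force: [-0.8, -0.0, -1.3]
grip_width: 0.0576
```

```bash
python3 - <<'E'
from m import *
from workcell import bot
f=grab("scene","s12"); s=bot.observe(); print(s["position"],s["force"],s["moment"])
crop(f,195,235,250,290,11,"s12c")
E
```

```text
[ 0.41832342 -0.28368446  0.04840314] [-0.52084905 -0.43207157 -2.08267837] [ 0.00874471 -0.05130761 -0.01152347]
```

View pics/s12c.png

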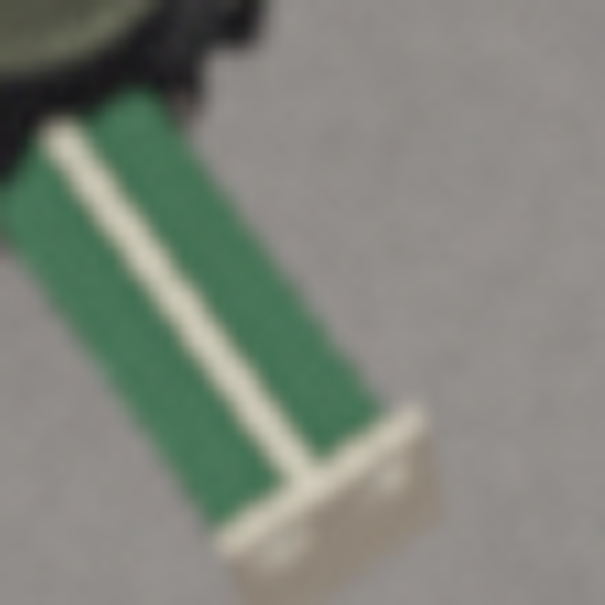

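Request:
{"method": "servo_tool", "body": {
  "rows": [
    [[-0.2,0.005,-0.02,0,0,0],[-0.2,0.005,-0.02,0,0,0],[0,0,0,0,0,0]]
  ]
}}

```text
clock: 12.4
position: [0.4226, -0.2839, 0.0484]
tool_rot: [-3.137, -0.099, 3.073]
force: [0.4, -0.0, -1.2]
grip_width: 0.0579
```

Request:
{"method": "servo_tool", "body": {
  "rows": [
    [[-0.1,0.005,-0.01,0,0,0],[-0.1,0.005,-0.01,0,0,0],[0,0,0,0,0,0]]
  ]
}}

```text
clock: 12.78
position: [0.4232, -0.2837, 0.0482]
tool_rot: [-3.137, -0.102, 3.073]
force: [-5.4, 0.8, -1.8]
grip_width: 0.0576
```

```bash
python3 - <<'E'
from m import *
from workcell import bot
f=grab("scene","s13"); s=bot.observe(); print(s["position"],s["force"],s["moment"])
crop(f,185,225,245,290,9,"s13c")
t=grab("top","t13"); crop(t,355,170,415,230,9,"t13c")
E
```

```text
[ 0.42319944 -0.28376883  0.04820584] [-5.68245351  0.09394748 -1.43139021] [ 0.11099203  1.14337882 -0.0545719 ]
```

View pics/s13c.png

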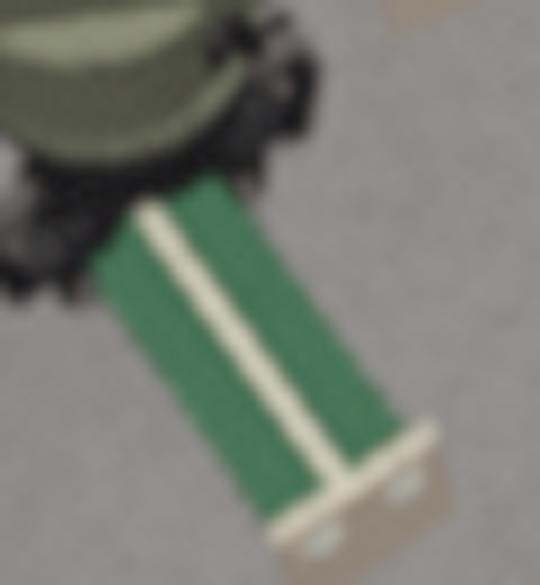

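View pics/t13c.png

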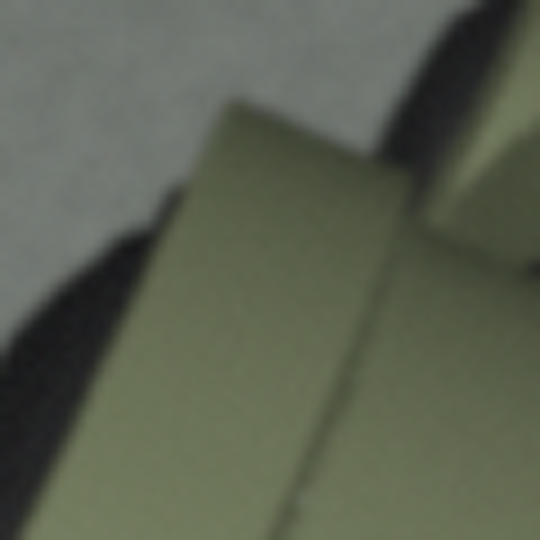

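Request:
{"method": "servo_tool", "body": {
  "rows": [
    [[0.15,0,0,0,0,0],[-0.01,0,0.15,0,0,0],[-0.01,0,0.1,0,0,0],[0,0,0,0,0,0]]
  ]
}}

```text
clock: 13.38
position: [0.4229, -0.2838, 0.046]
tool_rot: [-3.137, -0.099, 3.073]
force: [-0.4, 0.0, -2.6]
grip_width: 0.0578
```

Request:
{"method": "servo_tool", "body": {
  "rows": [
    [[-0.01,0,0.1,0,0,0],[-0.01,0,0.1,0,0,0],[0,0,0,0,0,0]]
  ]
}}

```text
clock: 13.75
position: [0.4229, -0.2838, 0.044]
tool_rot: [-3.137, -0.099, 3.073]
force: [0.5, -0.1, -1.6]
grip_width: 0.0576
```

Request:
{"method": "servo_tool", "body": {
  "rows": [
    [[-0.01,0,0.1,0,0,0],[0,0,0,0,0,0]]
  ]
}}

```text
clock: 14.0
position: [0.4228, -0.2839, 0.043]
tool_rot: [-3.137, -0.099, 3.073]
force: [0.5, -0.3, -1.6]
grip_width: 0.0577
```

```bash
python3 - <<'E'
from m import *
from workcell import bot
f=grab("scene","s14"); s=bot.observe(); print(s["position"],s["force"],s["moment"])
crop(f,185,225,245,290,9,"s14c")
E
```

```text
[ 0.42284546 -0.28382982  0.04302594] [-0.09518826  0.61221876 -1.63849159] [-0.03519153 -0.0848075   0.03116742]
```

View pics/s14c.png

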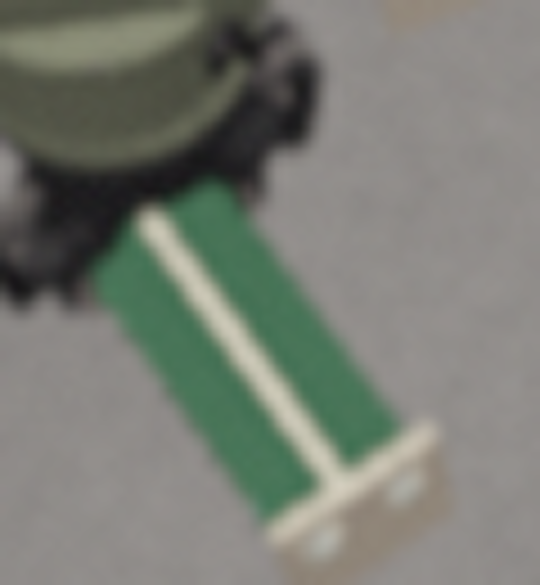

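Request:
{"method": "servo_tool", "body": {
  "rows": [
    [[0,0,0,0,0,0],[0,0,0,0,0,0],[0,0,0,0,0,0],[0,0,0,0,0,0]]
  ],
  "grip": 1
}}

```text
clock: 14.55
position: [0.4228, -0.2839, 0.0431]
tool_rot: [-3.137, -0.099, 3.073]
force: [0.3, -0.2, -0.4]
grip_width: 0.0853
```

```bash
python3 - <<'E'
from m import *
from workcell import bot
f=grab("scene","s15"); s=bot.observe(); print(s["position"],s["force"],s["moment"],s["grip_width"])
crop(f,185,225,245,290,9,"s15c")
E
```

```text
[ 0.42281166 -0.28385178  0.04306446] [0.33185845 0.16676213 0.40119174] [-0.00019869 -0.075053   -0.01853462] 0.08516715946076568
```

View pics/s15c.png

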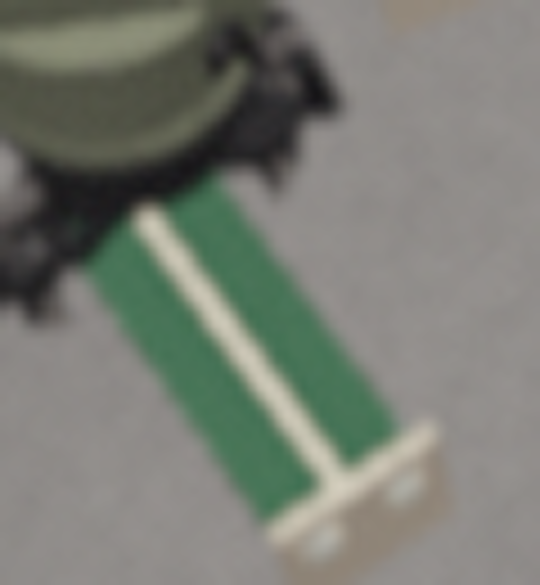

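Request:
{"method": "servo_tool", "body": {
  "rows": [
    [[0,0,-1.5,0,0,0],[0,0,-2.5,0,0,0],[0,0,-3,0,0,0],[0,0,0,0,0,0]]
  ]
}}

```text
clock: 15.1
position: [0.4311, -0.2846, 0.1153]
tool_rot: [-3.135, -0.095, 3.073]
force: [-0.6, 0.6, 0.2]
grip_width: 0.0852
```

Request:
{"method": "servo_tool", "body": {
  "rows": [
    [[0,0,0,0,-2.8,0],[0,0,0,0,-2.9,0],[0.7,0,0,0,0,0],[0,0,0,0,0,0]]
  ],
  "grip": -1
}}

```text
clock: 15.6
position: [0.4223, -0.2835, 0.1128]
tool_rot: [-3.137, -0.001, 3.073]
force: [-0.2, 0.5, 0.1]
grip_width: 0.0122
```

```bash
python3 - <<'E'
from m import *
from workcell import bot
f=grab("scene","s16"); s=bot.observe(); print(s["position"],s["force"],s["moment"],s["grip_width"],s["tool_rot"])
crop(f,170,215,245,290,8,"s16c")
E
```

```text
[ 0.42277738 -0.28350469  0.11275407] [ 0.96215511  0.30879204 -0.64352371] [ 0.03566311 -0.00469957  0.00896348] 0.004642617522880134 [-3.13671087e+00 -6.97916966e-04  3.07380632e+00]
```

View pics/s16c.png

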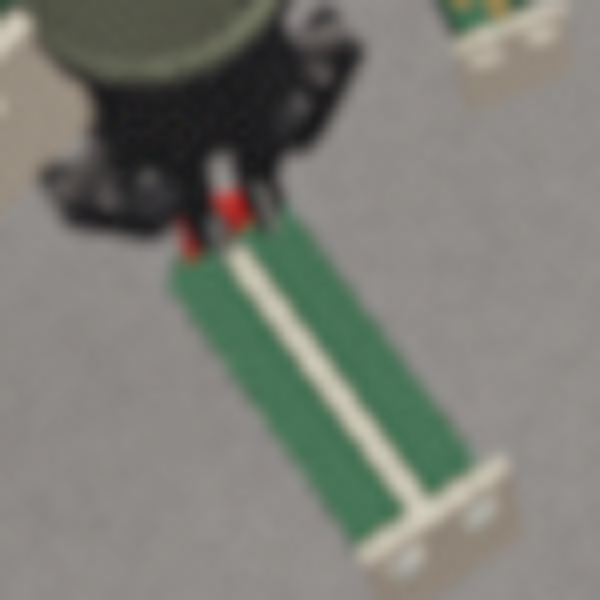

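Request:
{"method": "servo_tool", "body": {
  "rows": [
    [[0,0,1.5,0,0,0],[0,0,1.5,0,0,0],[0,0,0.6,0,0,0],[0,0,0.3,0,0,0],[0,0,0.2,0,0,0]]
  ]
}}

```text
clock: 16.27
position: [0.4228, -0.2837, 0.0716]
tool_rot: [-3.137, 0.0, 3.074]
force: [0.3, -0.5, 0.4]
grip_width: 0.0003
```

Request:
{"method": "servo_tool", "body": {
  "rows": [
    [[0,0,0.2,0,0,0],[0,0,0.2,0,0,0],[0,0,0,0,0,0]]
  ]
}}

```text
clock: 16.65
position: [0.4228, -0.2837, 0.0677]
tool_rot: [-3.137, 0.0, 3.074]
force: [0.3, 0.0, 1.3]
grip_width: -0.0002
```

Request:
{"method": "servo_tool", "body": {
  "rows": [
    [[0,0,0.15,0,0,0],[0,0,0.15,0,0,0],[0,0,0.1,0,0,0],[0,0,0,0,0,0]]
  ]
}}

```text
clock: 17.15
position: [0.4227, -0.2837, 0.0636]
tool_rot: [-3.137, -0.0, 3.074]
force: [-0.8, 0.2, -0.7]
grip_width: -0.0
```

Request:
{"method": "servo_tool", "body": {
  "rows": [
    [[0,0,0.15,0,0,0],[0,0,0.15,0,0,0],[0,0,0.1,0,0,0],[0,0,0,0,0,0]]
  ]
}}

```text
clock: 17.65
position: [0.4227, -0.2837, 0.0596]
tool_rot: [-3.137, -0.0, 3.074]
force: [0.7, 0.9, 0.4]
grip_width: 0.0002
```

```bash
python3 - <<'E'
from m import *
from workcell import bot
f=grab("scene","s17"); s=bot.observe(); print(s["position"],s["force"])
crop(f,170,215,245,290,8,"s17c")
t=grab("top","t17"); crop(t,355,180,425,270,6,"t17c")
E
```

```text
[ 0.42275257 -0.28373133  0.05965636] [-0.05162894  0.35165877 -0.63301448]
```

View pics/s17c.png

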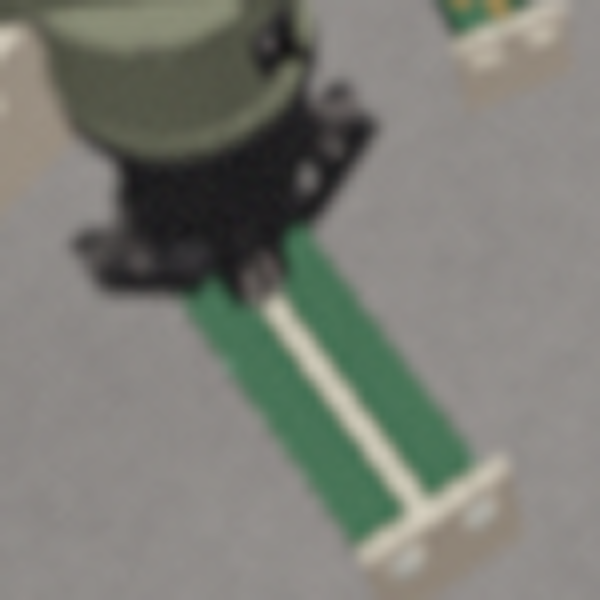

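View pics/t17c.png

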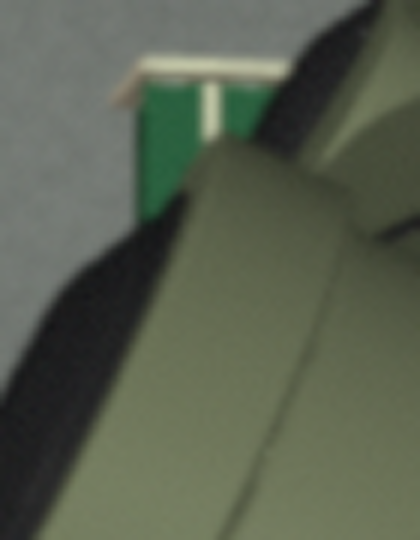

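Request:
{"method": "servo_tool", "body": {
  "rows": [
    [[0,0,0.1,0,0,0],[0,0,0.1,0,0,0],[0,0,0.1,0,0,0],[0,0,0,0,0,0]]
  ]
}}

```text
clock: 18.25
position: [0.4228, -0.2838, 0.0566]
tool_rot: [-3.137, 0.0, 3.074]
force: [-0.3, -0.4, 0.7]
grip_width: 0.0
```

Request:
{"method": "servo_tool", "body": {
  "rows": [
    [[0,0,0.1,0,0,0],[0,0,0.1,0,0,0],[0,0,0.1,0,0,0],[0,0,0,0,0,0]]
  ]
}}

```text
clock: 18.75
position: [0.4227, -0.2838, 0.0536]
tool_rot: [-3.137, 0.0, 3.074]
force: [0.1, -0.1, 0.0]
grip_width: 0.0001
```

Request:
{"method": "servo_tool", "body": {
  "rows": [
    [[0,0,0.1,0,0,0],[0,0,0.05,0,0,0],[0,0,0,0,0,0]]
  ]
}}

```text
clock: 19.12
position: [0.4228, -0.2838, 0.053]
tool_rot: [-3.137, 0.001, 3.074]
force: [-5.1, 2.4, 21.8]
grip_width: -0.0002
```

Request:
{"method": "servo_tool", "body": {
  "rows": [
    [[0,0,-0.2,0,0,0],[0,0,-2,0,0,0],[0,0,-4,0,0,0],[0,0,-5,0,0,0],[5,0,-3,0,0,0]]
  ]
}}

```text
clock: 19.75
position: [0.3749, -0.2798, 0.1961]
tool_rot: [-3.135, 0.003, 3.076]
force: [-0.9, -0.8, 0.3]
grip_width: 0.0
```

Request:
{"method": "servo_tool", "body": {
  "rows": [
    [[0,5,0,0,0,0],[0,6,0,0,0,0],[0,6,0,0,0,0],[0,6,0,0,0,0],[0,4,0,0,0,0]]
  ]
}}

```text
clock: 20.38
position: [0.3911, -0.0079, 0.193]
tool_rot: [-3.137, 0.001, 3.076]
force: [0.6, -0.8, 0.1]
grip_width: -0.0005
```

```bash
python3 - <<'E'
from m import *
from workcell import bot
f=grab("scene","s18"); s=bot.observe(); print(s["clock"],s["position"],s["force"])
crop(f,180,230,245,295,9,"s18c")
t=grab("top","t18"); crop(t,365,180,415,262,7,"t18c")
E
```

```text
20.425 [ 0.3915575  -0.00415546  0.19303431] [1.46251832 6.43579041 1.16220619]
```

View pics/s18c.png

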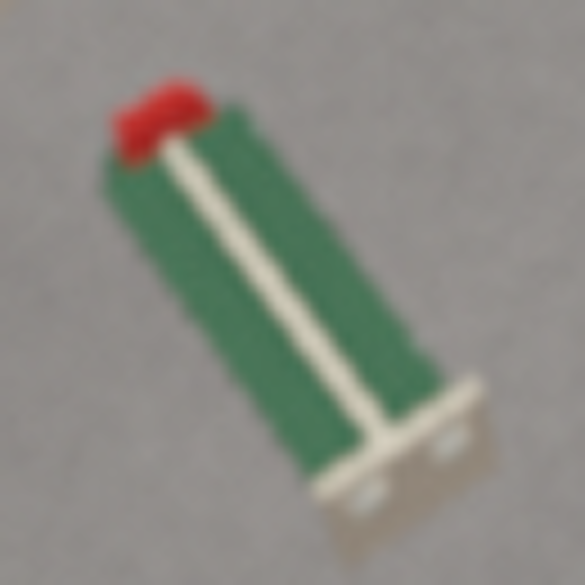

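View pics/t18c.png

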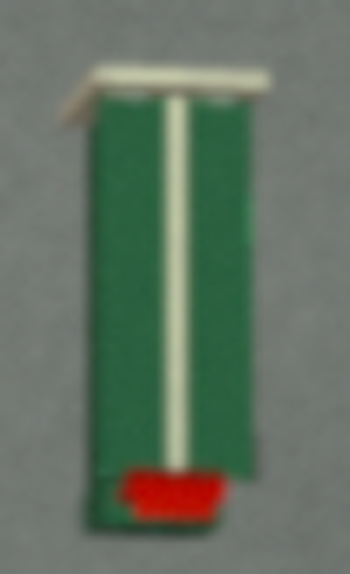

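```bash
python3 - <<'E'
from m import *
f=load("s18");t=load("t18")
print("top sides (left edge may be wall),right, z=.053"); 
a=line(t,*C([(253,110),(257,460)],(365,180),7),1.5,.053)
n=line(t,*C([(228,478),(257,479)],(365,180),7),1.5,.053,n=7)
print("corner -y near top",meet(a,n))
s1=line(t,*C([(163,105),(163,460)],(365,180),7),1,.053);s2=line(t,*C([(188,105),(188,460)],(365,180),7),1,.053)
print("scene sides")
b=line(f,*C([(240,105),(440,370)],(180,230),9),1.5,.053)
c=line(f,*C([(108,195),(310,470)],(180,230),9),1.5,.053)
s3=line(f,*C([(162,150),(368,432)],(180,230),9),1,.053);s4=line(f,*C([(180,142),(388,420)],(180,230),9),1,.053)
n2=line(f,*C([(215,113),(238,101)],(180,230),9),1.2,.053,n=7)
print("corner +y near scene",meet(b,n2))
print("stripe mids: top",(s1[2:]+s2[2:])/2,"scene",(s3[2:]+s4[2:])/2)
def red(g):
    h=cv2.cvtColor(g["image"],cv2.COLOR_RGB2HSV);m=cv2.inRange(h,(0,150,90),(8,255,255))|cv2.inRange(h,(172,150,90),(180,255,255));return m
for A,B,r in(("scene0","s18",(185,230,215,260)),("top0","t18",(375,240,405,262))):
    for k in(A,B):
        m=red(load(k))[r[1]:r[3],r[0]:r[2]];y,x=np.nonzero(m);print(k,len(x),x.mean()+r[0],y.mean()+r[1],y.min()+r[1],y.max()+r[1])
E
```

```text
top sides (left edge may be wall),right, z=.053
   res mm 0.19 pt [ 0.4715 -0.3158] ang -2.22
   res mm 0.12 pt [ 0.3963 -0.3087] ang 82.08
corner -y near top [ 0.3957427  -0.31286174]
   res mm 0.02 pt [ 0.4708 -0.2818] ang -2.45
   res mm 0.01 pt [ 0.4725 -0.291 ] ang -2.54
scene sides
   res mm 0.29 pt [ 0.4633 -0.2573] ang -2.31
   res mm 0.18 pt [ 0.4644 -0.3158] ang -1.84
   res mm 0.12 pt [ 0.4593 -0.2907] ang -2.13
   res mm 0.19 pt [ 0.4604 -0.2811] ang -2.23
   res mm 0.39 pt [ 0.3993 -0.2589] ang -83.39
corner +y near scene [ 0.39880532 -0.2546716 ]
stripe mids: top [ 0.47165054 -0.28642884] scene [ 0.45986253 -0.28589272]
scene0 47 197.53191489361703 243.08510638297872 240 247
s18 43 197.4418604651163 242.93023255813952 240 247
top0 95 389.41052631578947 250.1157894736842 247 254
t18 91 389.3076923076923 250.32967032967034 247 254
```

View pics/s18.png

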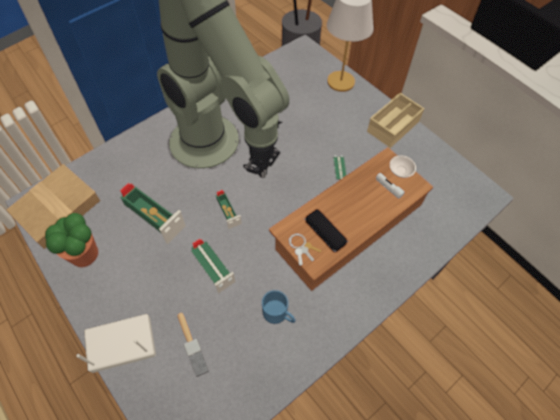

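```bash
python3 - <<'E'
from workcell import bot
print(bot.observe()["clock"]); print(bot.job_done())
E
```

```text
20.475
the job is handed in; nothing more can be done
None
```

The cover is hooked into the white upright of the middle-sized box and lies flat under the red latch. I handed the job in at 20.5 s.

- **Slide and grip:** I dragged the larger cover out with the fingertips until it overhung about 56 mm (37%). I then gripped it by its long sides.
- **Hook and press:** I put both tabs into the slots, released the cover and pressed its plain end with closed fingers until it stopped hard at z = 0.053 m, with about 22 N on the tip.

**Last checks:**
- The cover's edges, measured at z = 0.053 m, agree in both views, with its yaw about -2.2° like the box's.
- Its plain end is about 74 mm from the seat centre.
- The latch is back at its starting pixels, and in the top view its lip lies over the cover's end.
- Both tabs show in the slots, and in the scene view nothing else appears to have moved.

**Disagreements:**
- While pressing, I felt no clear 4–15 N latch resistance before the stop. The end seems to have been nearly down already when I began, so I did not observe the snap itself. That it is locked rests on the pictures and on the height where the finger stopped.
- The final press of about 22 N was above the suggested 4–15 N, and the drag ended at about 18 N, above 6–15 N.
- In the grip, the cover sat about 1–2° off the tool in yaw and pitch. I corrected that before inserting the tabs.

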